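# Open the wide reader's sample lid

## Task

Open the wider of the two readers for loading: press the release tab on its front down with the fingertips until the lid springs up, then push the lid back all the way to its stop, where it stays open. Leave the narrower reader shut. Pick nothing up, and do not shove the readers or disturb the cup, timer and bottle.

Things in the scene. Friction and masses are not known exactly. Their poses are not given: they have to be found in the camera images.
- wide_reader: the wide reader: a white bench box 140 mm deep, 150 mm wide, its grey lid's top 82 mm above the worktop, six round tube wells in a black block under the lid; stands loose on four rubber feet, 2.2 kg. Origin: centre of its underside. At yaw 0 its front (with the release tab) faces -x, its hinge lies at the back (+x), its width runs along y, z up
- wide_reader_tab_press (a point): the point to press, on the level top of the release tab: a ribbed grey plate 36 mm wide that juts from the middle of the reader's front. The point is 59 mm above the worktop, 106 mm in front of the reader's origin; the plate ends 16 mm in front of it. The tab's upright hook stands 23 mm behind it, up to 85 mm above the worktop, and leans 9 mm forward when the tab is down
- wide_reader_tab (a joint): release tab, rad: 0 at rest, 0.30 fully down (the press point is then about 10 mm lower). Pressing its plate straight down tilts it about an axis 32 mm behind the press point; the spring gives about 2.5 N at first, 5.5 N fully down. Its hook lets the lid go at about 0.18 (press point about 6 mm lower); let go, it springs back
- wide_reader_lid (a joint): lid angle, rad: 0 shut and latched, grows as the front edge swings up and back; stop at 1.75 (just past upright, fully open). When the tab is pressed the lid springs up by itself to about 0.53 and rests there; from there on a friction hinge keeps it wherever it is left, and pushing it on takes 1 to 2 N at the front edge
- wide_reader_lid_edge (a point): middle of the lower front edge of the lid; moves with the lid. The lid is a plate 9 mm thick and 144 mm wide; this edge is 123 mm from the hinge axis. From its middle a steel tongue 24 mm wide and 5 mm thick juts 7.5 mm further out. With the lid shut it is 72 mm above the worktop
- wide_reader_hinge (a point): middle of the lid's hinge axis, 74.5 mm above the worktop and 60 mm behind the reader's origin; the axis runs along the reader's y
- narrow_reader: the narrow reader: a white bench box 140 mm deep, 100 mm wide, its grey lid's top 82 mm above the worktop, one square cuvette well in a black block under the lid; stands loose on four rubber feet, 2.2 kg. Origin: centre of its underside. At yaw 0 its front (with the release tab) faces -x, its hinge lies at the back (+x), its width runs along y, z up
- narrow_reader_tab_press (a point): the point to press, on the level top of the release tab: a ribbed grey plate 36 mm wide that juts from the middle of the reader's front. The point is 59 mm above the worktop, 106 mm in front of the reader's origin; the plate ends 16 mm in front of it. The tab's upright hook stands 23 mm behind it, up to 85 mm above the worktop, and leans 9 mm forward when the tab is down
- narrow_reader_tab (a joint): release tab, rad: 0 at rest, 0.30 fully down (the press point is then about 10 mm lower). Pressing its plate straight down tilts it about an axis 32 mm behind the press point; the spring gives about 2.5 N at first, 5.5 N fully down. Its hook lets the lid go at about 0.18 (press point about 6 mm lower); let go, it springs back
- narrow_reader_lid (a joint): lid angle, rad: 0 shut and latched, grows as the front edge swings up and back; stop at 1.75 (just past upright, fully open). When the tab is pressed the lid springs up by itself to about 0.53 and rests there; from there on a friction hinge keeps it wherever it is left, and pushing it on takes 1 to 2 N at the front edge
- narrow_reader_lid_edge (a point): middle of the lower front edge of the lid; moves with the lid. The lid is a plate 9 mm thick and 94 mm wide; this edge is 123 mm from the hinge axis. From its middle a steel tongue 24 mm wide and 5 mm thick juts 7.5 mm further out. With the lid shut it is 72 mm above the worktop
- narrow_reader_hinge (a point): middle of the lid's hinge axis, 74.5 mm above the worktop and 60 mm behind the reader's origin; the axis runs along the reader's y
- cup: capped specimen cup, 57 mm across, 60 mm tall, standing loose on the robot's side of the two readers, near the middle; bystander. Origin: centre of its underside
- bench_timer: flat bench timer, 58 x 72 x 18 mm, loose, left of the readers; bystander. Origin: centre of its underside
- bottle: small reagent bottle, 48 mm across, 105 mm tall, loose, right of the readers; bystander. Origin: centre of its underside

How it is judged:
By the outcome, as a careful person would: the job done as asked, in the order asked, and still so for the second after the job is handed in, with the robot touching nothing.
It also fails if it takes over 38 s, if anything falls off the work surface, if the arm or the gripper's body presses on something with over 40 N, if the wrist force passes 120 N, or if a joint passes its speed limit or range.

## Robot

A 6-joint arm with a two-finger parallel gripper is mounted at the origin on a cart in front of the work surface, level with it; the furniture and walls round the work are solid. World frame = base frame: x ahead of the robot, y to its left, z up, the work surface at z = 0. Lengths are in mm, angles in rad, forces in N, time in s.
With the tool pointing down it reaches from about 275 to 725 mm from the base axis. Payload 15.9 kg.
Tool frame: the origin (TCP) lies midway between the tips of the shut fingers; the grasp point (between the pads) lies 19 mm behind it; z points along the fingers, y is the direction in which the jaws open and shut (so a half turn about z gives the same grasp; the last joint's range is limited). The gripper opens to 85 mm and grips with 20 to 120 N. Pads are 22 mm wide; open, the fingers measure 114 mm over their backs; the gripper's body (76 mm by 85 mm) begins 54 mm behind the grasp point. The pads swing forward as they close: fully open they stand 13 mm farther back than shut.
Start: joints at [1.298, 0.213, -0.034, 1.323, 0, 1.571], TCP at [134.709, 481.497, 231.306] pointing down, gripper open.
Joint ranges: [-2.98, 2.98], [-0.74, 1.72], [-1.14, 1.35], [-2.1, 2.04], [-1.57, 1.44], [-3.14, 3.14]. Speed limits (rad/s): [1.89, 1.89, 2.39, 2.57, 3.14, 3.14].

## Interface

Orientations are given as [roll, pitch, yaw] about the fixed x, y, z axes, in that order (R = Rz(yaw) Ry(pitch) Rx(roll)).
In Python, from plant import env gives the robot as it stands.
- The arm moves only by the tool move_arm, never from a script. Its argument "moves" is text: rows parted by semicolons, each of 7 numbers parted by spaces: the shift along the tool's x, y, z in m, then the turn, a rotation vector about the tool's x, y, z in degrees, then the opening, from 0 (shut) to 1 (fully open). A call has 1 to 20 rows; each row shifts and turns the commanded pose from where the row before left it, along the tool's axes as they then stand; what a row does not reach is not made up. A row lasts 1/12 s, in which the tool goes at most 41.7 mm and 7.16 degrees, less where a joint would pass 70% of its speed; a pose out of reach is approached as far as the arm can. A call with a gripper value outside its range is refused whole. The fingers move at their own pace and stop on an object; the grip force is fixed at half the most. Time passes only in rows, so rows that do not move let the fingers close. It gives the time, the measured TCP pose, the force and the opening at its end, in the units of the state.
- env.get_state(): the state, without advancing time (a new reading comes with each control period).
- env.read_camera(name): name is "scene" or "top" or "wrist"; returns the picture (400x640x3 uint8, blue, green, red); there is no depth.
- env.camera_params(name): a dict with "mtx" (3x3 intrinsics, pixels), "R" (3x3) and "t" (3): a world point X has camera coordinates R X + t. Camera axes: x right, y down, z forward; pixel columns grow to the right and rows downward; lengths in mm; the calibration is good to about 2 mm. A picture is of the moment at which its call begins: read the wrist's pose just before it. camera_params takes no time and is no camera call; for the wrist camera it gives the pose at the moment of the call.
- env.sign_off(): hands the job in, once; it reports no verdict.
The state is a dict: "clock": time; "q": joint angles; "joint_velocities": joint speeds; "tau": joint torques, N m; "tool_pos": TCP position; "orientation": TCP orientation; "wrist_force": force on the tool from outside, world axes, zero at the start; "moment": the same for the moment, N m; "finger_gap": opening from 0.0 (shut) to 1.0 (fully open).
Only numpy, scipy, OpenCV 4.12 (cv2) and the standard library are available. Lean on these libraries where they do the work, as an engineer would, in place of code of your own. Each camera call takes 0.05 s, during which the arm holds its last target.

## Working session

There is one attempt and no reset: what is moved stays moved. The work goes in short steps, Python scripts to look and compute and a tool call to move; the robot and the scene stay as the last step left them, time stands still between calls to the robot, and variables do not carry over. Pictures are saved under pics/ and viewed, and the job is handed in when it is done.

Besides the shell and the picture viewer there is one more tool, called after ">>>" as name(argument=value, ...) on one line, values as JSON. move_arm: Moves the arm, as the interface text tells. Its arguments: {"type":"object","properties":{"moves":{"type":"string"}},"required":["moves"]}

```bash
mkdir -p pics; ls
python3 - <<'E'
from plant import env
import cv2
print(env.get_state())
for n in("scene","top"):
    cv2.imwrite(f"pics/{n}0.png",env.read_camera(n)); p=env.camera_params(n); print(n,p)
E
```

```text
pics
{'clock': 0.0, 'q': array([ 1.29800023e+00,  2.13351980e-01, -3.50576448e-02,  1.32348617e+00,
       -3.59238753e-05,  1.57079646e+00]), 'joint_velocities': array([-0.0003806 , -0.00062069, -0.00176386,  0.00094474,  0.00096705,
        0.00095775]), 'tau': array([ 2.21208929e-04, -6.86168289e+01,  4.87117589e+01,  1.78937201e-02,
       -3.75830746e-05, -1.94974882e-05]), 'tool_pos': array([134.63339752, 481.18550621, 230.81881961]), 'orientation': array([-3.14049319e+00,  3.59239987e-05,  2.86879646e+00]), 'wrist_force': array([-0.93198312, -0.81647774, -1.09448343]), 'moment': array([ 0.00057573, -0.05701934,  0.04517581]), 'finger_gap': 0.9992003798965661}
scene {'mtx': array([[373.89138136,   0.        , 320.47399031],
       [  0.        , 373.89138136, 197.73964928],
       [  0.        ,   0.        ,   1.        ]]), 'R': array([[ 0.63819747, -0.7698232 , -0.00873056],
       [-0.52813911, -0.42952954, -0.73251174],
       [ 0.5601545 ,  0.47209809, -0.68069841]]), 't': array([-345.96228321,  346.43957291,  843.5913617 ])}
top {'mtx': array([[433.24102937,   0.        , 312.63059429],
       [  0.        , 433.24102937, 192.58866039],
       [  0.        ,   0.        ,   1.        ]]), 'R': array([[-0.01939301, -0.99956442, -0.02224588],
       [-0.98284829,  0.02314053, -0.18295836],
       [ 0.18339345,  0.01831622, -0.98286894]]), 't': array([  23.32703585,  523.63050104, 1164.14958858])}
```

View pics/scene0.png

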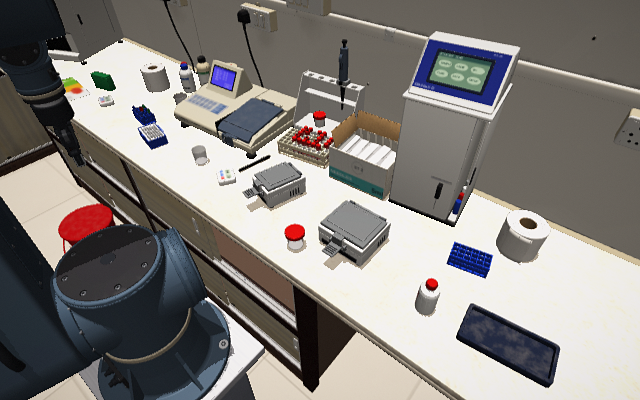

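View pics/top0.png

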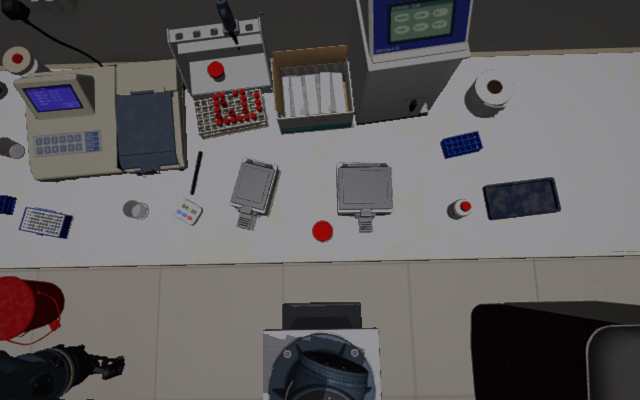

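Run:
```python
import cv2
a=cv2.imread("pics/top0.png")[145:245,300:430]; cv2.imwrite("pics/topz.png",cv2.resize(a,None,fx=6,fy=6,interpolation=cv2.INTER_CUBIC))
a=cv2.imread("pics/scene0.png")[190:280,275:400]; cv2.imwrite("pics/scz.png",cv2.resize(a,None,fx=6,fy=6,interpolation=cv2.INTER_CUBIC))
```

```text
(no output)
```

View pics/topz.png

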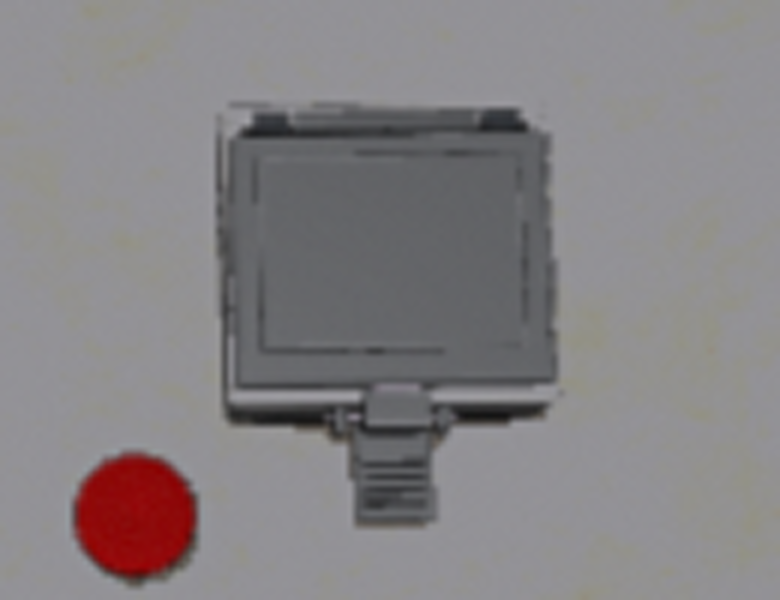

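View pics/scz.png

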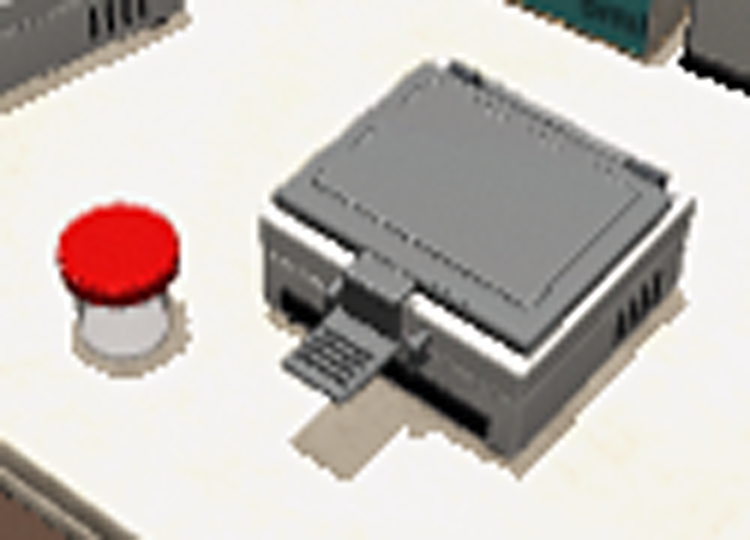

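```bash
cat > h.py <<'E'
import numpy as np
from plant import env
def ray(n,u,v,z,p=None):
    p=p or env.camera_params(n); R=p["R"];t=p["t"]
    c=-R.T@t; d=R.T@np.linalg.solve(p["mtx"],[u,v,1]); return c+d*(z-c[2])/d[2]
E
python3 - <<'E'
from h import *
def T(x,y,z): return ray("top",300+x/6-.42,145+y/6-.42,z).round(1)
def S(x,y,z): return ray("scene",275+x/6-.42,190+y/6-.42,z).round(1)
print("top lid BL BR FL FR",T(232,136,82),T(547,132,82),T(236,384,82),T(556,383,82))
print("tab front L R",T(356,522,59),T(435,521,59), "hook top front",T(362,390,85),T(432,390,85),"cup",T(136,515,60))
print("sc lid BL BR FL FR",S(430,65,82),S(670,190,82),S(275,190,82),S(527,352,82))
print("tab front L R",S(283,362,59),S(345,402,59),"cup",S(118,250,60))
E
```

```text
top lid BL BR FL FR [586.9 -60.3  82. ] [ 585.2 -204.    82. ] [472.2 -58.6  82. ] [ 469.4 -202.    82. ]
tab front L R [ 411.1 -112.    59. ] [ 410.8 -147.8   59. ] hook top front [ 467.8 -114.8   85. ] [ 467.1 -146.    85. ] cup [416.4 -12.3  60. ]
sc lid BL BR FL FR [580.9 -65.6  82. ] [ 583.3 -199.9   82. ] [469.8 -60.6  82. ] [ 464.6 -203.9   82. ]
tab front L R [ 409.3 -115.1   59. ] [ 409.2 -149.6   59. ] cup [411.4 -15.6  60. ]
```

>>> move_arm(moves="0 0 0 0 0 7.1 0;0 0 0 0 0 7.1 0;0 0 0 0 0 7.1 0;0 0 0 0 0 7.1 0;0 0 0 0 0 7.1 0;0 0 0 0 0 7.1 0;0 0 0 0 0 7.1 0;0 0 0 0 0 7.1 0;0 0 0 0 0 7.1 0;0 0 0 0 0 7.1 0;0 0 0 0 0 7.1 0;0 0 0 0 0 7.1 0;0 0 0 0 0 7.1 0;0 0 0 0 0 7.1 0;0 0 0 0 0 7.1 0;0 0 0 0 0 7.1 0;0 0 0 0 0 7.1 0;0 0 0 0 0 7.1 0;0 0 0 0 0 7.1 0;0 0 0 0 0 7.1 0")

```text
clock: 1.77
tool_pos: [321.8, 351.8, 231.4]
orientation: [-2.962, 0.077, 0.713]
wrist_force: [-0.2, 1.4, 0.3]
finger_gap: -0.001
```

Run:
```python
from h import *
s=env.get_state(); print(s)
p=env.camera_params("wrist"); print(p, -p["R"].T@p["t"])
```

```text
{'clock': 1.7667, 'q': array([ 0.71153666,  0.23128295, -0.02691241,  1.39020472,  0.17926029,
        3.14061468]), 'joint_velocities': array([-0.94756655,  0.08520795,  0.06095434,  0.21255821,  0.24482418,
       -0.00159261]), 'tau': array([ 1.21815187e+01, -7.25286126e+01,  4.63725972e+01,  4.30648327e-01,
        2.95468513e-01,  2.26877478e-05]), 'tool_pos': array([321.80210596, 351.75941868, 231.42381845]), 'orientation': array([-2.96225762,  0.07742935,  0.71250185]), 'wrist_force': array([-0.23288613,  1.35839885,  0.27599267]), 'moment': array([-0.05517998, -0.2084032 ,  0.01892123]), 'finger_gap': -0.0008784507221989025}
{'mtx': array([[280.81642129,   0.        , 318.0769653 ],
       [  0.        , 280.81642129, 198.72618819],
       [  0.        ,   0.        ,   1.        ]]), 'R': array([[ 0.63263839, -0.75368925, -0.1781044 ],
       [-0.65639159, -0.64387542,  0.39315966],
       [-0.41099725, -0.13182167, -0.9020556 ]]), 't': array([103.59933038, 379.95754121, 550.05344806])} [409.93047716 395.2359867  365.24631252]
```

>>> move_arm(moves="0 0 0 0 0 0 0;0 0 0 0 0 0 0;0 0 0 0 0 0 0")

```text
clock: 2.02
tool_pos: [320.7, 352.8, 231.5]
orientation: [-2.963, 0.077, 0.716]
wrist_force: [-0.3, 0.6, -0.2]
finger_gap: -0.0
```

Run:
```python
from h import *
from scipy.spatial.transform import Rotation as R
o=R.from_euler("xyz",env.get_state()["orientation"]); 
print((o.inv()*R.from_euler("xyz",[np.pi,0,np.pi])).as_rotvec(degrees=True))
```

```text
[  -9.95670853  -10.39768324 -138.80218905]
```

>>> move_arm(moves="0 0 0 -0.5 -0.52 -6.94 0;0 0 0 -0.5 -0.52 -6.94 0;0 0 0 -0.5 -0.52 -6.94 0;0 0 0 -0.5 -0.52 -6.94 0;0 0 0 -0.5 -0.52 -6.94 0;0 0 0 -0.5 -0.52 -6.94 0;0 0 0 -0.5 -0.52 -6.94 0;0 0 0 -0.5 -0.52 -6.94 0;0 0 0 -0.5 -0.52 -6.94 0;0 0 0 -0.5 -0.52 -6.94 0;0 0 0 -0.5 -0.52 -6.94 0;0 0 0 -0.5 -0.52 -6.94 0;0 0 0 -0.5 -0.52 -6.94 0;0 0 0 -0.5 -0.52 -6.94 0;0 0 0 -0.5 -0.52 -6.94 0;0 0 0 -0.5 -0.52 -6.94 0;0 0 0 -0.5 -0.52 -6.94 0;0 0 0 -0.5 -0.52 -6.94 0;0 0 0 -0.5 -0.52 -6.94 0;0 0 0 -0.5 -0.52 -6.94 0")

```text
clock: 3.68
tool_pos: [319.6, 353.9, 231.7]
orientation: [3.141, 0.001, -3.132]
wrist_force: [0.2, -0.7, 0.1]
finger_gap: 0.002
```

>>> move_arm(moves="-0.0058 -0.0285 0 0 0 0 0;-0.0058 -0.0285 0 0 0 0 0;-0.0058 -0.0285 0 0 0 0 0;-0.0058 -0.0285 0 0 0 0 0;-0.0058 -0.0285 0 0 0 0 0;-0.0058 -0.0285 0 0 0 0 0;-0.0058 -0.0285 0 0 0 0 0;-0.0058 -0.0285 0 0 0 0 0;-0.0058 -0.0285 0 0 0 0 0;-0.0058 -0.0285 0 0 0 0 0;-0.0058 -0.0285 0 0 0 0 0;-0.0058 -0.0285 0 0 0 0 0;-0.0058 -0.0285 0.005 0 0 0 0;-0.0058 -0.0285 0.005 0 0 0 0;-0.0058 -0.0285 0.02 0 0 0 0;-0.0058 -0.0285 0.02 0 0 0 0;-0.0058 -0.0285 0.02 0 0 0 0;0 0 0 0 0 0 0;0 0 0 0 0 0 0")

```text
clock: 5.27
tool_pos: [419.0, -131.3, 160.6]
orientation: [3.141, -0.001, -3.141]
wrist_force: [-0.4, 0.4, -0.2]
finger_gap: 0.003
```

Run:
```python
from h import *
import cv2
print(env.get_state()["tool_pos"],env.get_state()["wrist_force"])
p=env.camera_params("wrist"); np.savez("w1.npz",**p)
cv2.imwrite("pics/w1.png",env.read_camera("wrist"))
```

```text
[ 419.02991542 -131.34936665  160.55906066] [-0.39375009  0.42295117 -0.16674405]
```

View pics/w1.png

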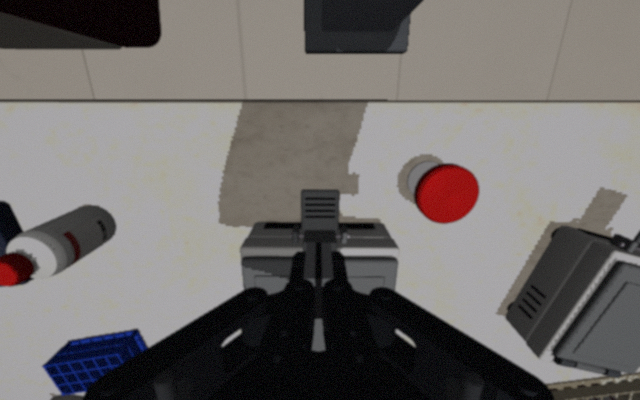

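Run:
```python
from h import *
p=dict(np.load("w1.npz"))
for u,v,z in [(302,190.5,59),(338.5,190.5,59),(247,261,72),(397,259,72),(447,193,60)]: print(u,v,ray("wrist",u,v,z,p).round(1))
```

```text
302 190.5 [ 411.  -145.1   59. ]
338.5 190.5 [ 411.  -111.8   59. ]
247 261 [ 476.6 -197.6   72. ]
397 259 [474.5 -56.1  72. ]
447 193 [413.1 -12.9  60. ]
```

>>> move_arm(moves="-0.0005 0.0005 0.012 0 0 0 0;-0.0005 0.0005 0.012 0 0 0 0;0 0 0.012 0 0 0 0;0 0 0.012 0 0 0 0;0 0 0.012 0 0 0 0;0 0 0.012 0 0 0 0;0 0 0.01 0 0 0 0;0 0 0.008 0 0 0 0;0 0 0.005 0 0 0 0;0 0 0.002 0 0 0 0;0 0 0 0 0 0 0")

```text
clock: 6.23
tool_pos: [420.6, -130.1, 64.7]
orientation: [3.141, 0.001, -3.141]
wrist_force: [0.3, 0.1, -0.8]
finger_gap: 0.002
```

>>> move_arm(moves="0 0 0.003 0 0 0 0;0 0 0.002 0 0 0 0;0 0 0.002 0 0 0 0;0 0 0.002 0 0 0 0;0 0 0.002 0 0 0 0;0 0 0.001 0 0 0 0;0 0 0.001 0 0 0 0;0 0 0.001 0 0 0 0;0 0 0 0 0 0 0;0 0 0 0 0 0 0")

```text
clock: 7.07
tool_pos: [420.8, -130.7, 50.7]
orientation: [3.141, 0.001, 3.142]
wrist_force: [1.4, 1.3, 4.8]
finger_gap: 0.005
```

Run:
```python
from h import *
import cv2
print(env.get_state()["tool_pos"],env.get_state()["wrist_force"])
a=env.read_camera("scene")[170:280,255:405]; cv2.imwrite("pics/s2.png",cv2.resize(a,None,fx=5,fy=5,interpolation=cv2.INTER_CUBIC))
```

```text
[ 420.75093181 -130.66761822   50.693247  ] [1.36019648 1.2841454  4.8259056 ]
```

View pics/s2.png

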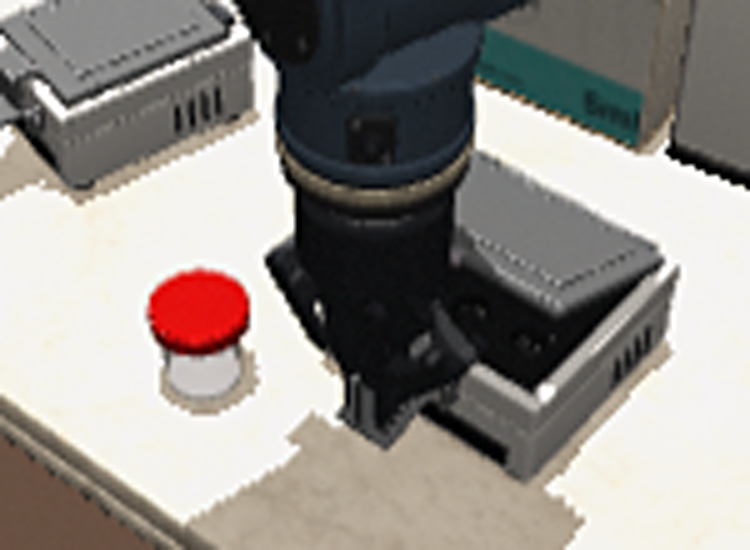

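>>> move_arm(moves="0 0 -0.004 0 0 0 0;0 0 -0.008 0 0 0 0;0 0 -0.012 0 0 0 0;0 0 -0.012 0 0 0 0;0 0 -0.012 0 0 0 0;0 0 -0.012 0 0 0 0;0 0 -0.01 0 0 0 0;0 0 -0.004 0 0 0 0;-0.006 0 0 0 0 0 0;-0.01 0 0 0 0 0 0;-0.01 0 0 0 0 0 0;-0.006 0 0 0 0 0 0;-0.004 0 0 0 0 0 0;-0.002 0 0 0 0 0 0;0 0 0 0 0 0 0")

```text
clock: 8.37
tool_pos: [458.7, -130.5, 124.2]
orientation: [3.141, 0.0, -3.141]
wrist_force: [-1.1, -0.3, 1.3]
finger_gap: -0.003
```

Run:
```python
from h import *
import cv2
print(env.get_state()["tool_pos"],env.get_state()["wrist_force"])
cv2.imwrite("pics/w3.png",env.read_camera("wrist"))
a=env.read_camera("scene")[150:280,255:405]; cv2.imwrite("pics/s3.png",cv2.resize(a,None,fx=4.5,fy=4.5,interpolation=cv2.INTER_CUBIC))
```

```text
[ 458.67898779 -130.52653984  124.21053868] [-1.13928178 -0.28963399  1.30901056]
```

View pics/s3.png

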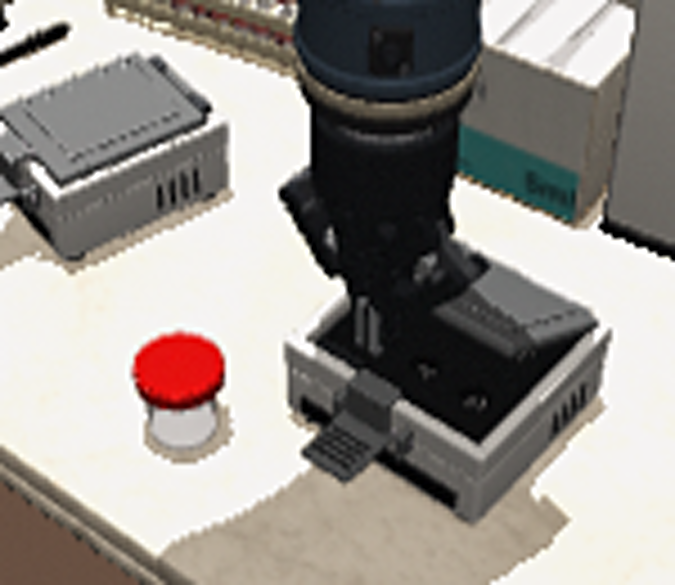

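View pics/w3.png

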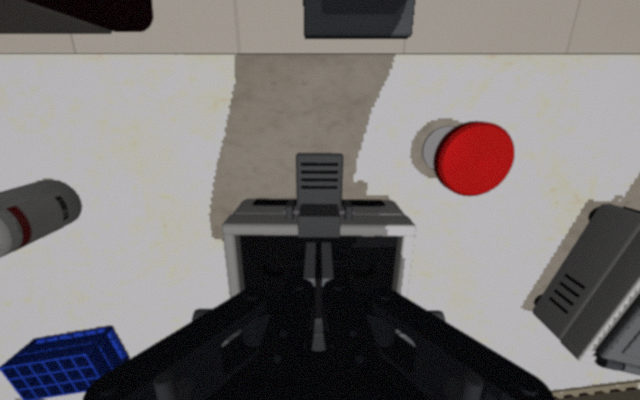

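>>> move_arm(moves="-0.005 0 0 0 0 0 0;-0.005 0 0 0 0 0 0;-0.0044 0 -0.0054 0 0 0 0;-0.0044 0 -0.0054 0 0 0 0;-0.0044 0 -0.0054 0 0 0 0;-0.0044 0 -0.0054 0 0 0 0;-0.0044 0 -0.0054 0 0 0 0;0 0 0 0 0 0 0")

```text
clock: 9.13
tool_pos: [492.0, -130.8, 152.8]
orientation: [-3.142, 0.003, -3.141]
wrist_force: [0.7, 0.0, 0.2]
finger_gap: -0.0
```

Run:
```python
from h import *
import cv2
print(env.get_state()["tool_pos"],env.get_state()["wrist_force"])
a=env.read_camera("scene")[150:280,255:405]; cv2.imwrite("pics/s4.png",cv2.resize(a,None,fx=4.5,fy=4.5,interpolation=cv2.INTER_CUBIC))
```

```text
[ 491.97759711 -130.75523727  152.82825688] [0.698982   0.02505272 0.1975067 ]
```

View pics/s4.png

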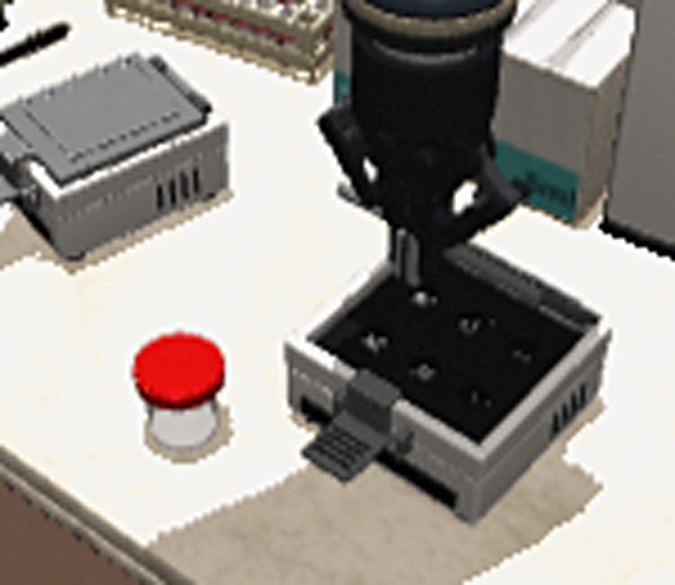

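>>> move_arm(moves="-0.0055 0 -0.004 0 0 0 0;-0.0055 0 -0.004 0 0 0 0;-0.0055 0 -0.004 0 0 0 0;-0.0055 0 -0.004 0 0 0 0;-0.0055 0 -0.004 0 0 0 0;-0.006 0 -0.002 0 0 0 0;-0.006 0 -0.002 0 0 0 0;-0.006 0 -0.002 0 0 0 0;-0.006 0 -0.002 0 0 0 0;-0.006 0 -0.002 0 0 0 0;-0.006 0 -0.002 0 0 0 0;0 0 0 0 0 0 0")

```text
clock: 10.18
tool_pos: [555.1, -130.6, 183.8]
orientation: [3.141, 0.001, -3.141]
wrist_force: [0.9, 0.5, -0.5]
finger_gap: -0.002
```

Run:
```python
from h import *
import cv2
print(env.get_state()["tool_pos"],env.get_state()["wrist_force"])
a=env.read_camera("scene")[150:280,255:405]; cv2.imwrite("pics/s5.png",cv2.resize(a,None,fx=4.5,fy=4.5,interpolation=cv2.INTER_CUBIC))
a=env.read_camera("top")[115:245,290:440]; cv2.imwrite("pics/t5.png",cv2.resize(a,None,fx=4.5,fy=4.5,interpolation=cv2.INTER_CUBIC))
```

```text
[ 555.06846381 -130.63772611  183.83005447] [ 0.94098606  0.54242616 -0.53913387]
```

View pics/s5.png

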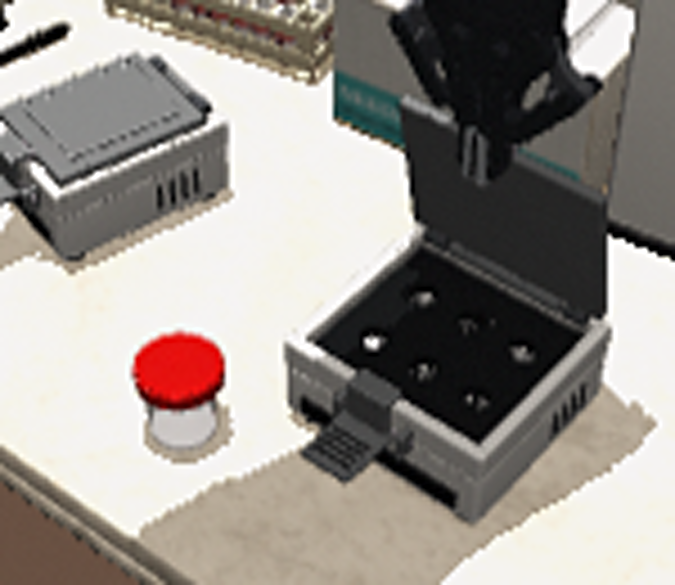

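View pics/t5.png

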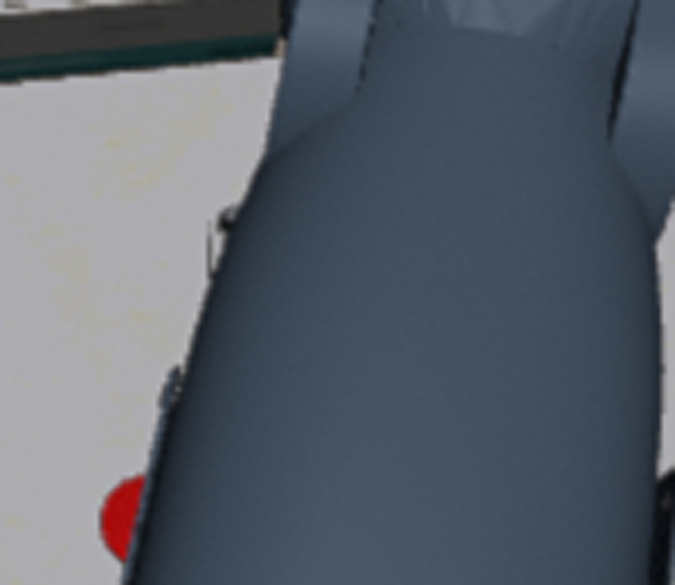

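>>> move_arm(moves="-0.005 0 -0.001 0 0 0 0;-0.005 0 -0.001 0 0 0 0;-0.005 0 0 0 0 0 0;-0.005 0 0 0 0 0 0;-0.005 0 0 0 0 0 0;-0.005 0 0 0 0 0 0;-0.004 0 0 0 0 0 0;-0.003 0 0 0 0 0 0;0 0 0 0 0 0 0")

```text
clock: 11.03
tool_pos: [591.4, -130.6, 185.4]
orientation: [3.141, 0.001, -3.141]
wrist_force: [-0.1, 0.2, 1.0]
finger_gap: 0.001
```

>>> move_arm(moves="-0.002 0 0 0 0 0 0;-0.002 0 0 0 0 0 0;0 0 0 0 0 0 0")

```text
clock: 11.28
tool_pos: [595.1, -130.6, 185.7]
orientation: [3.141, 0.001, -3.142]
wrist_force: [-0.3, 0.6, 0.4]
finger_gap: -0.003
```

>>> move_arm(moves="-0.0015 0 0 0 0 0 0;-0.0015 0 0 0 0 0 0;0 0 0 0 0 0 0")

```text
clock: 11.53
tool_pos: [598.1, -130.6, 185.7]
orientation: [3.141, 0.001, 3.142]
wrist_force: [0.7, 0.3, 0.1]
finger_gap: 0.002
```

>>> move_arm(moves="-0.001 0 0 0 0 0 0;-0.001 0 0 0 0 0 0;0 0 0 0 0 0 0")

```text
clock: 11.78
tool_pos: [600.0, -130.6, 185.7]
orientation: [3.141, 0.001, -3.142]
wrist_force: [-1.2, 0.2, 0.6]
finger_gap: 0.001
```

Run:
```python
from h import *
import cv2
print(env.get_state()["tool_pos"],env.get_state()["wrist_force"])
a=env.read_camera("scene")[130:280,255:405]; cv2.imwrite("pics/s6.png",cv2.resize(a,None,fx=4,fy=4,interpolation=cv2.INTER_CUBIC))
```

```text
[ 600.03895262 -130.64449969  185.67774658] [-1.21009241  0.24697104  0.60320678]
```

View pics/s6.png

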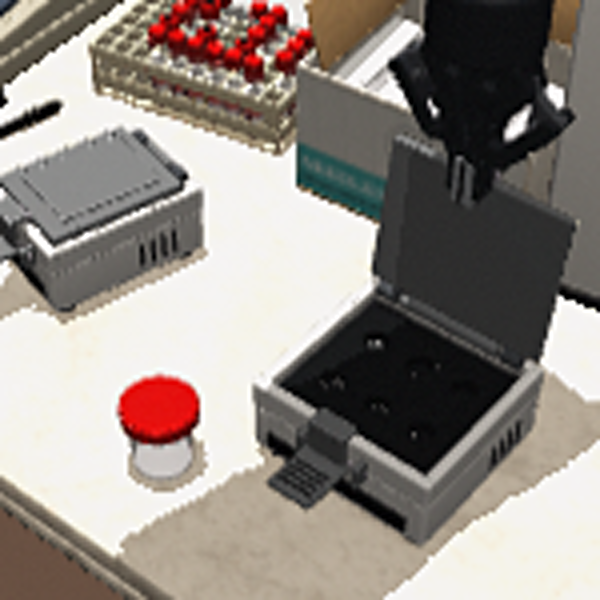

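>>> move_arm(moves="-0.001 0 0 0 0 0 0;-0.001 0 0 0 0 0 0;0 0 0 0 0 0 0")

```text
clock: 12.08
tool_pos: [601.4, -130.6, 185.5]
orientation: [3.141, -0.001, 3.141]
wrist_force: [-6.3, -0.7, 1.9]
finger_gap: 0.0
```

>>> move_arm(moves="-0.001 0 0 0 0 0 0;-0.001 0 0 0 0 0 0;0 0 0 0 0 0 0")

```text
clock: 12.33
tool_pos: [603.2, -130.7, 185.4]
orientation: [3.141, -0.001, 3.141]
wrist_force: [-7.6, -0.8, 0.8]
finger_gap: 0.0
```

>>> move_arm(moves="-0.001 0 0 0 0 0 0;-0.001 0 0 0 0 0 0;0 0 0 0 0 0 0")

```text
clock: 12.58
tool_pos: [605.0, -130.6, 185.2]
orientation: [3.141, -0.001, 3.141]
wrist_force: [-7.0, -0.6, -0.1]
finger_gap: -0.002
```

>>> move_arm(moves="0.002 0 0 0 0 0 0;0.002 0 0 0 0 0 0;0.004 0 0 0 0 0 0;0.01 0 0 0 0 0 0;0.015 0 0 0 0 0 0;0.02 0 -0.01 0 0 0 0;0.02 0 -0.01 0 0 0 0;0.025 0 -0.01 0 0 0 0;0.03 0 -0.01 0 0 0 0;0.03 0 -0.01 0 0 0 0;0.03 0 -0.01 0 0 0 0;0.03 0 0 0 0 0 0;0.03 0 0 0 0 0 0;0.03 0 0 0 0 0 0;0 0 0 0 0 0 0")

```text
clock: 13.83
tool_pos: [324.2, -130.3, 246.0]
orientation: [-3.141, 0.001, 3.141]
wrist_force: [0.2, -0.7, 0.6]
finger_gap: -0.0
```

Run:
```python
from h import *
import cv2
print(env.get_state()["tool_pos"],env.get_state()["wrist_force"])
i=env.read_camera("scene");cv2.imwrite("pics/s7f.png",i)
a=i[130:280,255:405]; cv2.imwrite("pics/s7.png",cv2.resize(a,None,fx=4,fy=4,interpolation=cv2.INTER_CUBIC))
p=env.camera_params("wrist"); np.savez("w7.npz",**p)
cv2.imwrite("pics/w7.png",env.read_camera("wrist"))
```

```text
[ 324.17909669 -130.33186597  245.99560639] [ 0.23328305 -0.72668359  0.59704931]
```

View pics/s7.png

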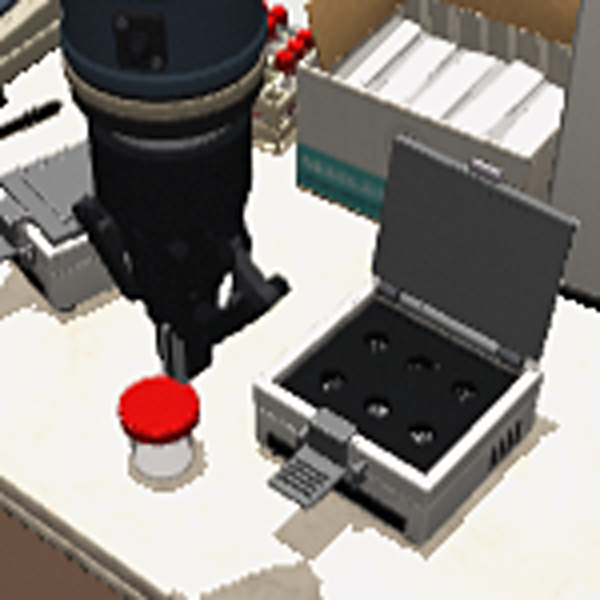

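View pics/w7.png

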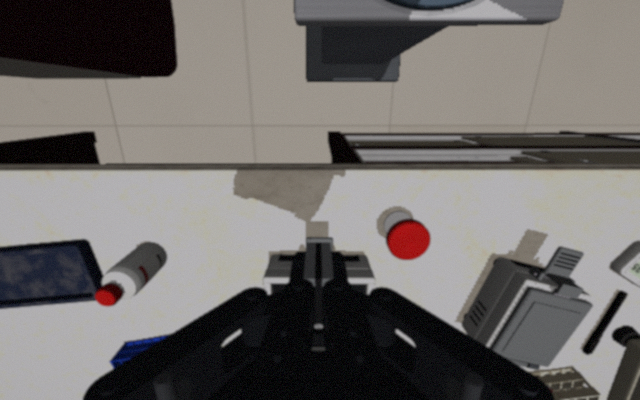

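Run:
```python
import cv2,numpy as np
a=cv2.imread("pics/scene0.png")[220:280,300:400];b=cv2.imread("pics/s7f.png")[220:280,300:400]
f=lambda x:cv2.resize(x,None,fx=7,fy=7,interpolation=cv2.INTER_CUBIC)[:, :]
cv2.imwrite("pics/cmp.png",cv2.resize(np.vstack([f(a),f(b)]),None,fx=.7,fy=.7))
g0=cv2.cvtColor(a,cv2.COLOR_BGR2GRAY).astype(np.float32);g1=cv2.cvtColor(b,cv2.COLOR_BGR2GRAY).astype(np.float32)
# patch: box front lower region and tab
for n,(y0,y1,x0,x1) in {"tab+front":(20,50,18,60),"tab":(22,40,20,46),"rightside":(25,50,50,90)}.items():
    print(n,cv2.phaseCorrelate(g0[y0:y1,x0:x1].copy(),g1[y0:y1,x0:x1].copy(),cv2.createHanningWindow((x1-x0,y1-y0),cv2.CV_32F)))
```

```text
tab+front ((0.49678327698841684, -0.0668688702755631), 0.9994435535536872)
tab ((0.43307417263439163, -0.03812148319425823), 1.0010487077903356)
rightside ((-0.20534437329036237, 0.316917906597336), 1.2391530230045318)
```

View pics/cmp.png

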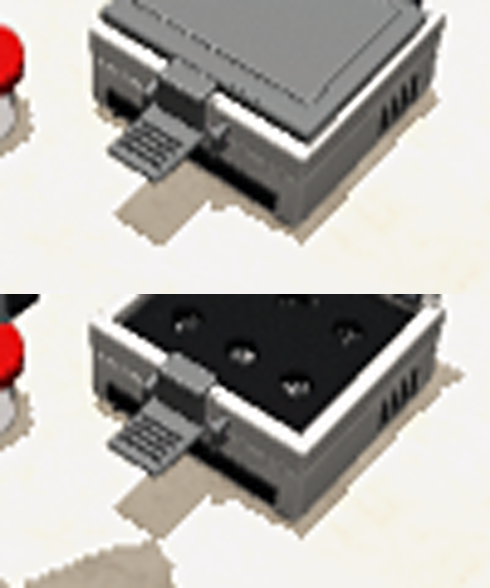

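Run:
```python
from h import *
p=env.camera_params("scene");R=p["R"];c=-R.T@p["t"]
for (u,v),y in [((400,138),-58.5),((577,222),-202.5)]:
    u=255+u/4-.38;v=130+v/4-.38
    d=R.T@np.linalg.solve(p["mtx"],[u,v,1]); X=c+d*(y-c[1])/d[1]
    print(X.round(1), "r",np.hypot(X[0]-592,X[2]-74.5).round(1),"ang",np.arctan2(X[2]-74.5,592-X[0]).round(3)+.02)
    for th in (1.6,1.65,1.7,1.75):
        a=th-.02; q=R@np.array([592-123*np.cos(a),y,74.5+123*np.sin(a)])+p["t"]; q=p["mtx"]@q; print(th,((q[:2]/q[2]+.38-[255,130])*4).round(1))
```

```text
[622.6 -58.5 185.8] r 115.4 ang 1.86
1.6 [375.4 145.1]
1.65 [380.7 141. ]
1.7 [386.  137.3]
1.75 [391.2 134. ]
[ 617.  -202.5  191.3] r 119.4 ang 1.801
1.6 [558.7 233.7]
1.65 [563.8 229. ]
1.7 [568.7 224.7]
1.75 [573.5 220.8]
```

Run:
```python
from h import *
print(env.get_state()["clock"],env.sign_off())
```

```text
the job is handed in; nothing more can be done
13.9333 None
```

I opened the wide reader: I pressed its release tab with the closed fingertips until the lid sprang up. Then I pushed the lid back to its stop, backed the arm well clear and handed the job in at 13.9 s.

**Last checks**
- **Lid:** it stayed up after I let go. The scene camera put its angle at 1.80–1.86 rad against the stop at 1.75. The excess fits a few millimetres of calibration error. A jump in force to about 6 N, with the fingertips at x ≈ 601 mm, also showed the stop had been reached.
- **Narrow reader, cup and bottle:** the narrow reader is still shut, and the cup and bottle look undisturbed. I judged these by eye and did not measure them. I did not check the timer separately; it is only partly in the last wrist picture, and the arm did not work near it.
- **Wide reader position:** the before and after pictures differ by at most about 0.5 px, roughly 1 mm.

**What went less well**
- **Stop push:** I pushed about 4 mm further after reaching the stop, at a steady 7–8 N. The reader may have rocked slightly on its feet, but it was back in place afterwards to within that 1 mm.
- **First turn:** my first wrist turn ran into the last joint's range limit and the tool drifted sideways in free air. It touched nothing, and I corrected it before going near the readers.

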